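Lock the bead sieve into its collecting pot

TASK

Pick up the round bead sieve by its bridge handle and hang it in the collecting pot, its three lugs going down through the three gaps in the pot's rim onto the ledge below. Then, resting it only lightly on the ledge, twist it clockwise (seen from above) until the lugs drop into the hidden locking notches and it sits fully home, level, and let go of it. Press and twist gently: the sieve must never be forced against the pot with more than 35 N in all, and leave everything else on the table where it is.

Things in the scene. Friction and masses are not known exactly. Their poses are not given: they have to be found in the camera images.
- sieve: loose steel bead sieve, 0.1 to 0.21 kg, 72 mm high with its handle. Origin: centre of its underside; z up; its handle runs along x. Round skirt, outer radius 36 mm, from z = 0 to 36 mm, the foot chamfered (radius 33.5 mm at z = 0, full at 4 mm). At the start it stands upright on the table.
- sieve_grip (a point): middle of the sieve's bridge handle, on its axis, 63 mm above its origin: a straight flat-sided bar along the sieve's x, 66 mm long, 12 mm thick (along y), 18 mm tall (54 to 72 mm above the sieve's origin), on a leg at each end; 18 mm of free height between bar and skirt. Grip it across y at its middle.
- sieve_lug (a point): one of the sieve's three equal lugs, its outer end at half height (radius 44 mm, z = 16.5 mm in the sieve's frame, at 60 degrees counter-clockwise from its x axis). The others are at 180 and 300 degrees. Each lug is 9 mm wide, 5 mm tall (z = 14 to 19 mm) and sticks 8 mm out of the skirt.
- catch_pot: grey pot with an aluminium rim, screwed to the table: 104 mm outer diameter, 58 mm high, foot flange 120 mm in diameter and 5 mm thick. Origin: centre of its underside, on the table; z up. Open bore of radius 38 mm. The rim is a flat ring 4 mm thick (z = 54 to 58 mm, radius 38 to 52 mm) with three gaps for the sieve's lugs.
- pot_gap (a point): middle of one of the three gaps, at the rim's top (z = 58 mm, radius 41 mm, on the pot's x axis). The others are 120 and 240 degrees round. Each gap is 20 degrees (about 14 mm) wide. Lugs over the gaps go straight down through them; on the ledge below, a stop allows hardly any counter-clockwise turn; clockwise the lugs slide under the rim for up to 90 degrees.
- pot_ledge (a point): point on the pot's axis at the height of the ledge (z = 45 mm), the floor of the 9 mm high channel under the rim (radius 38 to 46.5 mm) on which the lugs' undersides stand once through the gaps; the sieve's origin is then 31 mm above the pot's. The ledge has three locking notches 120 degrees apart; see the next entry.
- pot_notch_floor (a point): point on the pot's axis at the floor of the notches (z = 39 mm, 6 mm below the ledge). The notches' middles lie 30 to 70 degrees clockwise of the gaps: hidden, unmeasured, other each time. 21 degrees wide; a lug drops in within 3 degrees of the middle if gently pressed or let go. Home: sieve's origin 25 mm above the pot's, no more turning.
- cream_jar: low round white jar, 52 mm across, 24 mm high; bystander; origin at the centre of its underside
- jar_lid: flat round white screw lid, 55 mm across, 9 mm high; bystander; origin at the centre of its underside
- remote: black remote control, 42 x 155 x 20 mm, lying near the far edge of the table; bystander; origin at the centre of its underside
- handset: dark cordless handset, 46 x 125 x 17 mm, lying near the far edge of the table; bystander; origin at the centre of its underside

How it is judged (in metres and radians):
On the way:
1. the sieve hangs upright in the pot with its lugs under the level of the rim, on the ledge but not yet in the notches (z of sieve in the frame of catch_pot between 0.0285 and 0.0345 m and horizontal distance between sieve and catch_pot below 0.005 m and angle between sieve's own z axis and vertical below 0.1 rad), for 0.2 s.
At the end, for the whole second after the job is handed in: the sieve is locked: its origin is 22 to 27.5 mm above the pot's origin (lugs in the notches; on the ledge it would be 31 mm), within 5 mm of the pot's axis, upright within 3.4 degrees, at rest and released (z of sieve in the frame of catch_pot between 0.022 and 0.0275 m and horizontal distance between sieve and catch_pot below 0.005 m and angle between sieve's own z axis and vertical below 0.06 rad and linear speed of sieve below 0.02 m/s); the robot touches nothing.
It fails at once if the sieve is forced against the pot (more than 35 N) (contact force between sieve and catch_pot above 35 N).
It fails at once if a bystander is shifted more than 20 mm (distance of any of cream_jar, jar_lid, remote, handset from where it was at the start of the episode above 0.02 m).
It also fails if it takes over 72 s, if anything falls off the work surface, if the arm or the gripper's body presses on something with over 40 N, if the wrist force passes 120 N, or if a joint passes its speed limit or range.

ROBOT

A 7-joint arm with a two-finger parallel gripper is mounted at the origin on the work surface; the furniture and walls round the work are solid. World frame = base frame: x ahead of the robot, y to its left, z up, the work surface at z = 0. Lengths are in mm, angles in rad, forces in N, time in s.
With the tool pointing down it reaches from about 350 to 775 mm from the base axis. Payload 3.1 kg.
Tool frame: the origin (TCP) lies midway between the tips of the shut fingers; the grasp point (between the pads) lies 19 mm behind it (arm.pinch_z is the distance from the TCP to the grasp point, in mm); z points along the fingers, y is the line along which they close (so a half turn about z gives the same grasp; the last joint's range is limited). The gripper opens to 85 mm and grips with 20 to 120 N. Pads are 22 mm wide; open, the fingers measure 114 mm over their backs; the gripper's body (76 mm by 85 mm) begins 54 mm behind the grasp point. The pads swing forward as they close: fully open they stand 13 mm farther back than shut.
Start: joints at [-1.156, 0.311, 0.014, 1.512, -0.004, 1.319, -0.027], TCP at [242.57, 493.637, 231.304] pointing down, gripper open.
Joint ranges: [-2.7, 2.7], [-0.3, 1.91], [-1.27, 1.3], [0.12, 2.57], [-1.44, 4.58], [0.2, 2.03], [-3.05, 3.05]. Speed limits (rad/s): [2.79, 2.79, 3.14, 3.14, 3.14, 3.14, 3.14].

INTERFACE

Orientations are given as [roll, pitch, yaw] about the fixed x, y, z axes, in that order (R = Rz(yaw) Ry(pitch) Rx(roll)).
In Python, from station import arm gives the robot as it stands. The module is installed in compiled form; this text tells all that it offers.
- The arm moves only by the tool arm_command, never from a script. Its argument "increments" is a list that holds one entry, the list of rows, each a list of 7 numbers: the turn, a rotation vector about the world's x, y, z in rad, then the shift along the world's x, y, z in cm, then the opening, from -1 (shut) to 1 (fully open), so that 0 is half open. In form: [[[wx, wy, wz, x, y, z, jaw], ...]]. A call has 1 to 10 rows; each row is the pose to reach, as a shift and turn from the pose commanded when the call began; what a row does not reach only later rows make up. A row lasts 1/12 s, in which the tool goes at most 41.7 mm and 7.16 degrees, less where a joint would pass 70% of its speed; a pose out of reach is approached as far as the arm can. A call with a gripper value outside its range is refused whole. The fingers move at their own pace and stop on an object; the grip force is fixed at half the most. Time passes only in rows, so rows that repeat a pose let the fingers close. It gives the time, the measured TCP pose, the force, the opening and the grip force at its end, in the units of the state.
- arm.observe(): the state, without advancing time (a new reading comes with each control period).
- arm.read_camera(name): name is "scene" or "top" or "wrist"; returns a dict with "frame" (384x512x3 uint8, red, green, blue), "mtx" (3x3 intrinsics, pixels), "T" (4x4, takes a point from camera to world coordinates). Camera axes: x right, y up, looking along -z (the intrinsics and any distortion apply to the point x, -y, -z); pixel columns grow to the right and rows downward; lengths in mm; the calibration is good to about 2 mm. A picture is of the moment at which its call begins. There is no depth.
- arm.sign_off(): hands the job in; it is judged then, once.
The state is a dict: "clock": time; "joints": joint angles; "joint_velocities": joint speeds; "tau": joint torques, N m; "tcp_pos": TCP position; "tcp_rot": TCP orientation; "wrist_force": force on the tool from outside, world axes, zero at the start; "torque": the same for the moment, N m; "width": finger opening in mm; "grip_force": force on a finger pad.
Only numpy, scipy, OpenCV 4.12 (cv2) and the standard library are available. Lean on these libraries where they do the work, as an engineer would, in place of code of your own. Each camera call takes 0.05 s, during which the arm holds its last target. There are 200 camera calls.

## Working session

There is one attempt and no reset: what is moved stays moved. The work goes in short steps, Python scripts to look and compute and a tool call to move; the robot and the scene stay as the last step left them, time stands still between calls to the robot, and variables do not carry over. Pictures are saved under pics/ and viewed, at most 10 in all, crops included, and the job is handed in when it is done.

Besides the shell and the picture viewer there is one more tool, called as name(argument=value, ...), one argument or row to a line, values as JSON. arm_command: Moves the arm, as the interface text tells. Its arguments: {"type":"object","properties":{"increments":{"type":"array","items":{"type":"array","items":{"type":"array","items":{"type":"number"}}}}},"required":["increments"]}

```bash
mkdir -p pics; python3 - <<'E'
from station import arm
import cv2,numpy as np
print(arm.observe())
for n in("top","scene"):
    c=arm.read_camera(n); f=c["frame"]; cv2.imwrite(f"pics/{n}0.png",cv2.resize(f[:,:,::-1],(800,600),interpolation=cv2.INTER_CUBIC))
    cv2.imwrite(f"raw_{n}.png",f[:,:,::-1]); print(n,c["mtx"],c["T"].round(4),c.keys())
E
```

```text
{'clock': 0.0, 'joints': array([-1.15569538,  0.3117805 ,  0.0139797 ,  1.51308458, -0.00439791,
        1.31917501, -0.02720878]), 'joint_velocities': array([-7.64729763e-04,  1.67306210e-04, -2.32603655e-05, -9.24529454e-04,
       -4.58534461e-04,  1.17579038e-03, -1.63085245e-03]), 'tau': array([ 6.34677394e-05, -3.79912198e+01,  1.46085452e-01, -2.30594087e+01,
        1.22021660e-02,  1.33828836e-02,  2.70239400e-05]), 'tcp_pos': array([242.25385301, 492.95533775, 230.17982823]), 'tcp_rot': array([-3.13917788e+00,  9.71721558e-05,  2.68487193e+00]), 'wrist_force': array([-0.69285018,  1.33310355,  0.1613093 ]), 'torque': array([ 0.01553251, -0.03836536,  0.01279594]), 'grip_force': 0.0, 'width': 85.49996075573425}
top [[496.44675312   0.         251.75172538]
 [  0.         496.44675312 196.03879443]
 [  0.           0.           1.        ]] [[ 2.8600000e-02  9.8780000e-01 -1.5290000e-01  3.7652650e+02]
 [-9.9950000e-01  3.0300000e-02  8.3000000e-03 -1.0666130e+02]
 [ 1.2800000e-02  1.5260000e-01  9.8820000e-01  1.1813086e+03]
 [ 0.0000000e+00  0.0000000e+00  0.0000000e+00  1.0000000e+00]] dict_keys(['frame', 'mtx', 'T'])
scene [[478.24492498   0.         253.66980802]
 [  0.         478.24492498 179.53259149]
 [  0.           0.           1.        ]] [[ 9.115000e-01  1.822000e-01 -3.686000e-01  2.047420e+02]
 [-4.105000e-01  4.570000e-01 -7.891000e-01 -8.675103e+02]
 [ 2.470000e-02  8.706000e-01  4.913000e-01  5.308881e+02]
 [ 0.000000e+00  0.000000e+00  0.000000e+00  1.000000e+00]] dict_keys(['frame', 'mtx', 'T'])
```

View pics/top0.png

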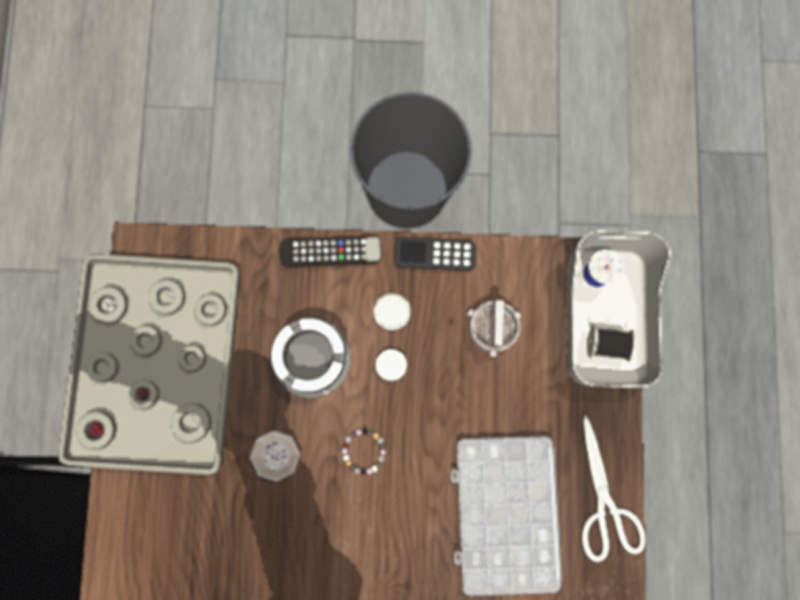

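View pics/scene0.png

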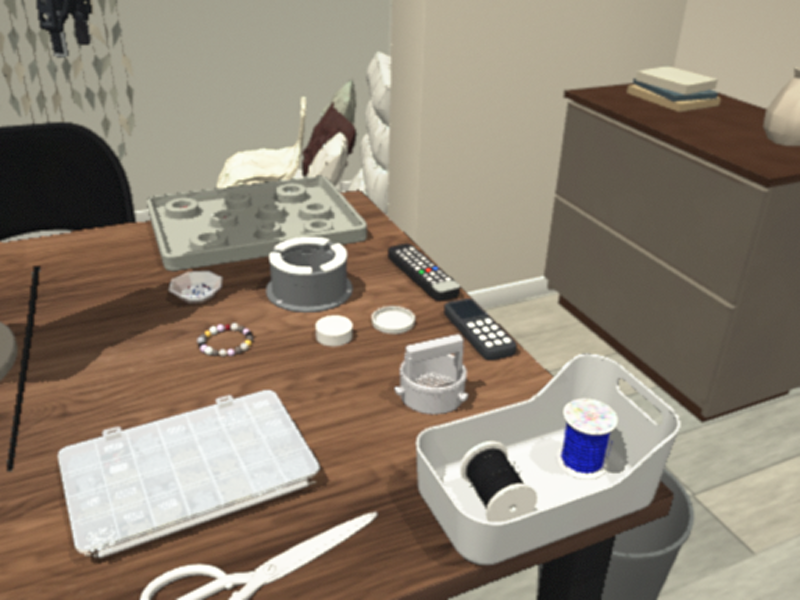

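The top view shows the pot at about (310,356), with gaps near (296,326), (339,356) and (295,383). The sieve is at about (496,325), with the handle roughly vertical. I'll enlarge both.

```bash
python3 - <<'E'
import cv2,numpy as np
f=cv2.imread("raw_top.png")
# raw centers: pot (198,228), sieve (317,208)
a=f[194:262,166:234]; b=f[178:238,287:347]
a=cv2.resize(a,(400,400),interpolation=cv2.INTER_CUBIC);b=cv2.resize(b,(400,400),interpolation=cv2.INTER_CUBIC)
cv2.imwrite("pics/crop.png",np.hstack([a,b]))
E
```

```text
(no output)
```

View pics/crop.png

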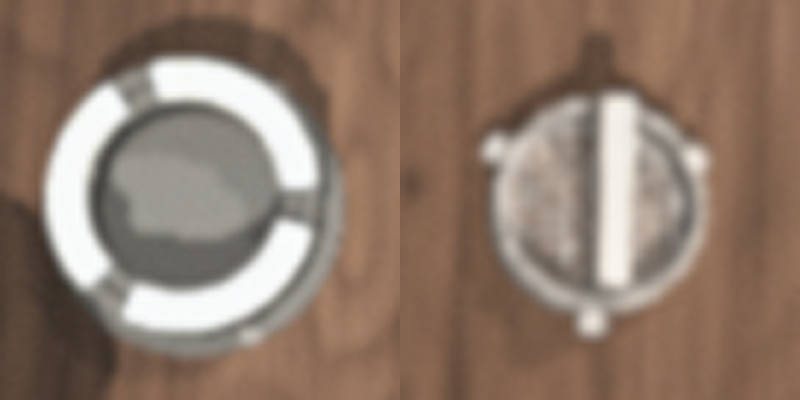

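```bash
cat > h.py <<'E'
import numpy as np
def ray(c,uv,z):
    uv=np.array(uv,float); K=c["mtx"];T=c["T"]
    d=np.array([(uv[0]-K[0,2])/K[0,0],-(uv[1]-K[1,2])/K[1,1],-1.]); w=T[:3,:3]@d; o=T[:3,3]
    return (o+w*(z-o[2])/w[2])[:2]
def proj(c,p):
    K=c["mtx"];T=c["T"]; q=T[:3,:3].T@(np.array(p,float)-T[:3,3]); return K[0,0]*q[0]/-q[2]+K[0,2],K[1,1]*-q[1]/-q[2]+K[1,2]
def fit3(pts,r,angs):
    "pose of centre and yaw from points at radius r, angles angs"
    m=np.array([[r*np.cos(a),r*np.sin(a)] for a in np.radians(angs)]); p=np.array(pts)
    H=(m-m.mean(0)).T@(p-p.mean(0)); yaw=np.arctan2(H[0,1]-H[1,0],H[0,0]+H[1,1])
    c,s=np.cos(yaw),np.sin(yaw); R=np.array([[c,-s],[s,c]]); t=p.mean(0)-R@m.mean(0)
    return t,yaw,np.linalg.norm(p-(m@R.T+t),axis=1)
E
python3 - <<'E'
from h import *; from station import arm
c=arm.read_camera("top")
A=lambda u,v:((u+.5)/5.882+166-.5,(v+.5)/5.882+194-.5); B=lambda u,v:((u-400+.5)/6.667+287-.5,(v+.5)/6.667+178-.5)
# CCW from above; picture: up=+x, left=+y
g=[ray(c,A(*p),58) for p in[(299,205),(138,89),(110,292)]]
for G in g: print(G.round(1))
print("pot",fit3(g,45,[0,120,240]))
print("pot ring centre",ray(c,A(182,194),58))
l=[ray(c,B(*p),16.5) for p in[(493,148),(592,324),(697,158)]]
print("sieve",fit3(l,42.5,[60,180,300]))
h=[ray(c,B(*p),72) for p in[(620,95),(614,287)]]; print(h,np.mean(h,0),np.degrees(np.arctan2(*(h[0]-h[1])[::-1])), np.linalg.norm(h[0]-h[1]))
E
```

```text
[473.7 -38.3]
[516.8  25.8]
[438.2  32.7]
pot (array([476.21334394,   6.74412458]), np.float64(-1.6430585542333882), array([0.72823764, 0.60787293, 1.06931154]))
pot ring centre [476.58291543   6.90832517]
sieve (array([ 530.28915124, -268.71954042]), np.float64(-0.013830087444749666), array([0.75416397, 1.77410487, 1.18188285]))
[array([ 562.56331939, -269.49639379]), array([ 496.89566616, -267.97998491])] [ 529.72949277 -268.73818935] -1.3228490130810444 65.68515949002489
```

The pot is at (476.4, 6.8) with yaw -94.1°. The sieve is at (530, -268.7) with yaw about -1°. I'll grip at tool yaw 3.124, then insert at sieve yaw of about -34.1°.

arm_command(
  increments=[
    [[0,0,0.05,1.5,-3.8,0,1],[0,0,0.09,3,-7.6,0,1],[0,0,0.13,4.5,-11.4,0,1],[0,0,0.17,6,-15.2,0,1],[0,0,0.2,7.5,-19,0,1],[0,0,0.22,9,-22.8,0,1],[0,0,0.22,10.5,-26.6,0,1],[0,0,0.22,12,-30.4,0,1],[0,0,0.22,13,-34.2,0,1],[0,0,0.22,14.4,-38,0,1]],
  ],
)

```text
clock: 0.98
tcp_pos: [386.1, 111.7, 231.2]
tcp_rot: [3.141, -0.001, 2.905]
wrist_force: [1.1, 0.2, -0.1]
width: 85.4
grip_force: 0.0
```

arm_command(
  increments=[
    [[0,0,0.05,1.5,-3.8,0,1],[0,0,0.09,3,-7.6,0,1],[0,0,0.13,4.5,-11.4,0,1],[0,0,0.17,6,-15.2,0,1],[0,0,0.2,7.5,-19,0,1],[0,0,0.22,9,-22.8,0,1],[0,0,0.22,10.5,-26.6,0,1],[0,0,0.22,12,-30.4,0,1],[0,0,0.22,13,-34.2,0,1],[0,0,0.22,14.3,-38.2,0,1]],
  ],
)

```text
clock: 1.82
tcp_pos: [529.6, -269.1, 230.8]
tcp_rot: [3.141, -0.001, 3.126]
wrist_force: [1.3, 0.5, 0.6]
width: 85.4
grip_force: 0.0
```

arm_command(
  increments=[
    [[0,0,0,0,0,0,1],[0,0,0,0,0,0,1],[0,0,0,0,0,0,1]],
  ],
)

```text
clock: 2.07
tcp_pos: [529.2, -267.4, 230.5]
tcp_rot: [3.14, -0.001, 3.125]
wrist_force: [0.9, 0.7, 0.0]
width: 85.3
grip_force: 0.0
```

```bash
python3 - <<'E'
from station import arm
from h import *
import cv2
print(arm.observe())
c=arm.read_camera("wrist"); print(c["mtx"],c["T"].round(3))
cv2.imwrite("pics/w1.png",cv2.resize(c["frame"][:,:,::-1],(800,600),interpolation=cv2.INTER_CUBIC))
a=-0.016
P=lambda r,t,z:[530+r*np.cos(a+np.radians(t)),-268.7+r*np.sin(a+np.radians(t)),z]
for q in [(33,0,72),(33,180,72),(44,60,16.5),(44,180,16.5),(44,300,16.5)]: print(q,np.round(np.array(proj(c,P(*q)))*800/512,1))
E
```

```text
{'clock': 2.0667, 'joints': array([ 0.01184177,  0.44837495,  0.63670714,  1.40405311, -0.26617806,
        1.37726821,  2.20630572]), 'joint_velocities': array([-0.0341929 , -0.0275898 , -0.02224142,  0.01176111, -0.00158041,
       -0.0015868 ,  0.00182134]), 'tau': array([ 1.49413582e+00, -3.93612778e+01,  6.94493562e+00, -2.25982529e+01,
        1.86530845e-01, -6.51238393e-02,  1.61731070e-03]), 'tcp_pos': array([ 529.2265389 , -267.43173097,  230.5111426 ]), 'tcp_rot': array([ 3.14022934e+00, -1.32217718e-03,  3.12459684e+00]), 'wrist_force': array([0.85389856, 0.66026646, 0.01261703]), 'torque': array([ 0.01641397, -0.02581617,  0.02426111]), 'grip_force': 0.0, 'width': 85.26780407951}
[[319.57324562   0.         262.05519715]
 [  0.         319.57324562 191.14312797]
 [  0.           0.           1.        ]] [[ 1.80000e-02 -9.52000e-01 -3.07000e-01  4.49439e+02]
 [ 1.00000e+00  1.70000e-02  4.00000e-03 -2.66310e+02]
 [ 2.00000e-03 -3.07000e-01  9.52000e-01  3.74160e+02]
 [ 0.00000e+00  0.00000e+00  0.00000e+00  1.00000e+00]]
(33, 0, 72) [407.3 322.7]
(33, 180, 72) [407.  220.5]
(44, 60, 16.5) [458.6 282.5]
(44, 180, 16.5) [407.2 192.4]
(44, 300, 16.5) [356.3 282.7]
```

View pics/w1.png

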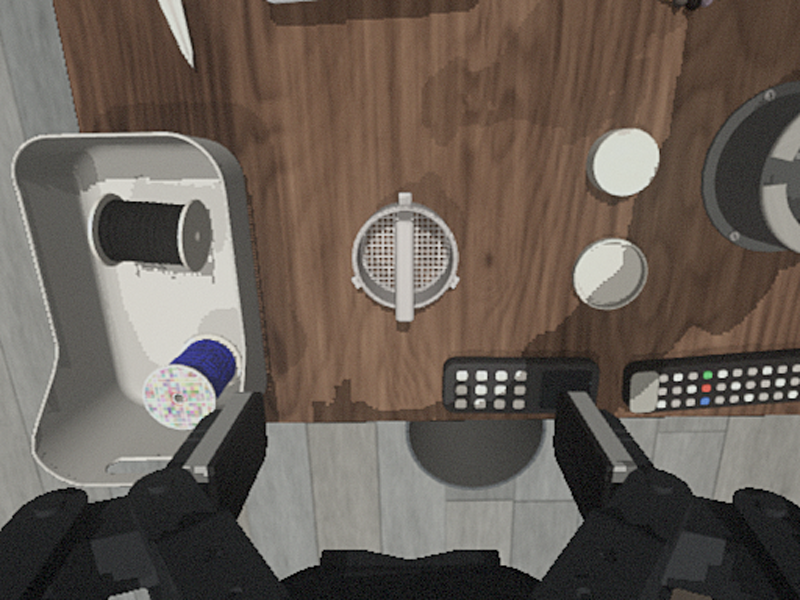

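The handle is centred at about (404,270) and the lugs are at (404,196), (356,283) and (456,283). That puts it roughly 1.5 mm towards -y from my estimate. Descending now.

arm_command(
  increments=[
    [[0,0,0,0.1,-0.15,-3,1],[0,0,0,0.1,-0.15,-6,1],[0,0,0,0.1,-0.15,-9,1],[0,0,0,0.1,-0.15,-12,1],[0,0,0,0.1,-0.15,-14,1],[0,0,0,0.1,-0.15,-16,1],[0,0,0,0.1,-0.15,-17.5,1],[0,0,0,0.1,-0.15,-18.5,1],[0,0,0,0.1,-0.15,-18.6,1],[0,0,0,0.1,-0.15,-18.6,1]],
  ],
)

```text
clock: 2.95
tcp_pos: [530.8, -268.0, 45.5]
tcp_rot: [3.141, 0.0, 3.127]
wrist_force: [0.9, -0.6, 0.1]
width: 85.5
grip_force: 0.0
```

arm_command(
  increments=[
    [[0,0,0,0,0,0,1],[0,0,0,0,0,0,0.3],[0,0,0,0,0,0,0],[0,0,0,0,0,0,-0.2],[0,0,0,0,0,0,-0.4],[0,0,0,0,0,0,-0.5],[0,0,0,0,0,0,-0.5],[0,0,0,0,0,0,-0.5],[0,0,0,0,0,0,-0.5]],
  ],
)

```text
clock: 3.7
tcp_pos: [530.4, -269.5, 45.3]
tcp_rot: [3.142, -0.0, 3.125]
wrist_force: [-1.1, -0.7, -0.0]
width: 21.4
grip_force: 0.0
```

```bash
python3 - <<'E'
from station import arm
import cv2
c=arm.read_camera("scene"); f=c["frame"][150:300,200:400,::-1]
cv2.imwrite("pics/s2.png",cv2.resize(f,(800,600),interpolation=cv2.INTER_CUBIC)); o=arm.observe(); print(o["tcp_pos"],o["tcp_rot"],o["width"])
E
```

```text
[ 530.4104901  -269.47345601   45.24672546] [ 3.14150845e+00 -7.56616096e-05  3.12483100e+00] 21.217709339093346
```

View pics/s2.png

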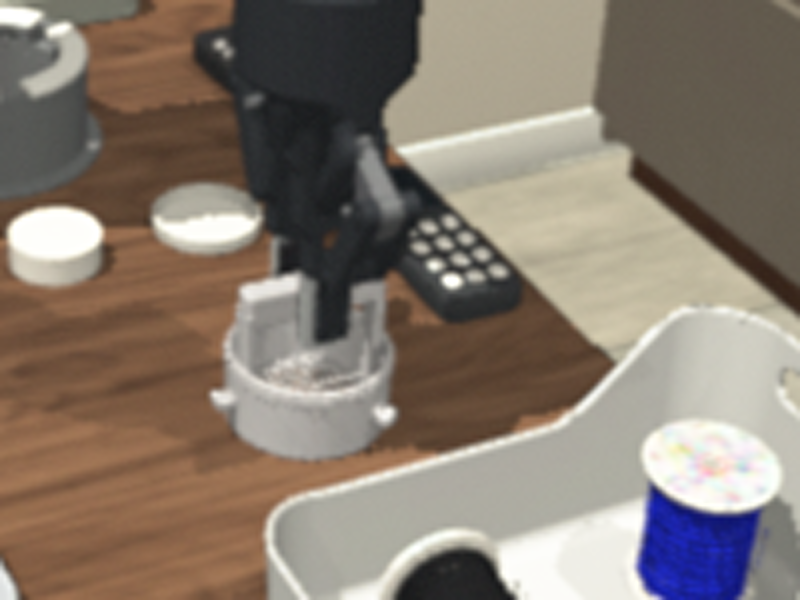

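The fingers straddle the bar at its middle and stay clear of the skirt. Closing and lifting.

arm_command(
  increments=[
    [[0,0,0,0,0,0,-0.7],[0,0,0,0,0,0,-0.8],[0,0,0,0,0,0,-0.9],[0,0,0,0,0,0,-1],[0,0,0,0,0,0,-1],[0,0,0,0,0,0,-1]],
  ],
)

```text
clock: 4.25
tcp_pos: [530.3, -269.5, 45.2]
tcp_rot: [3.142, -0.0, 3.125]
wrist_force: [0.7, 0.1, 0.6]
width: 10.8
grip_force: 59.6
```

arm_command(
  increments=[
    [[0,0,0,0,0,0.3,-1],[0,0,0,0,0,1,-1],[0,0,0,0,0,2.5,-1],[0,0,0,0,0,4.5,-1],[0,0,0,0,0,6.5,-1],[0,0,0,0,0,8.5,-1],[0,0,0,0,0,10.5,-1],[0,0,0,0,0,11.5,-1],[0,0,0,0,0,12,-1],[0,0,0,0,0,12,-1]],
  ],
)

```text
clock: 5.08
tcp_pos: [531.0, -269.7, 166.4]
tcp_rot: [-3.141, 0.002, 3.125]
wrist_force: [-0.4, 0.1, -1.9]
width: 11.0
grip_force: 59.4
```

arm_command(
  increments=[
    [[0,0,-0.06,-0.4,2,0,-1],[0,0,-0.14,-1,5,0,-1],[0,0,-0.22,-1.6,8.5,0,-1],[0,0,-0.3,-2.3,12,0,-1],[0,0,-0.38,-3,15.5,0,-1],[0,0,-0.45,-3.7,19,0,-1],[0,0,-0.51,-4.4,22.5,0,-1],[0,0,-0.55,-5,25.5,0,-1],[0,0,-0.58,-5.3,27,0,-1],[0,0,-0.58,-5.4,27.6,0,-1]],
  ],
)

```text
clock: 5.92
tcp_pos: [474.5, 10.9, 163.7]
tcp_rot: [-3.141, -0.004, 2.551]
wrist_force: [0.8, 0.3, -0.6]
width: 11.1
grip_force: 59.5
```

arm_command(
  increments=[
    [[0,0,0,0,0,-1,-1],[0,0,0,0,0,-2,-1],[0,0,0,0,0,-3,-1],[0,0,0,0,0,-3.5,-1],[0,0,0,0,0,-3.5,-1],[0,0,0,0,0,-3.5,-1],[0,0,0,0,0,-3.5,-1]],
  ],
)

```text
clock: 6.5
tcp_pos: [476.8, 5.7, 130.4]
tcp_rot: [3.142, 0.001, 2.543]
wrist_force: [0.5, -0.3, -1.5]
width: 11.0
grip_force: 59.5
```

```bash
python3 - <<'E'
from station import arm
import cv2,numpy as np
from h import *
o=arm.observe(); print(o["tcp_pos"],o["tcp_rot"],o["wrist_force"])
c=arm.read_camera("scene"); w=arm.read_camera("wrist")
x0,y0,s=140,110,5
f=c["frame"][y0:y0+100,x0:x0+80,::-1]
a=cv2.resize(f,(400,500),interpolation=cv2.INTER_CUBIC)
b=cv2.resize(w["frame"][60:310,160:360,::-1],(400,500),interpolation=cv2.INTER_CUBIC)
cv2.imwrite("pics/s3.png",np.hstack([a,b]))
sx,sy=476.4,6.8; sz=o["tcp_pos"][2]-45.3
def P(r,t,z,yaw): t=np.radians(t)+yaw; return [sx+r*np.cos(t),sy+r*np.sin(t),z]
for nm,pts in (("gap",[P(45,t,58,-1.643) for t in(0,120,240)]),("lug",[P(44,t,sz+16.5,-0.596) for t in(60,180,300)]),("bar",[P(33,t,sz+72,-.596) for t in(0,180)])):
    for p in pts:
        u=np.array(proj(c,p)); v=np.array(proj(w,p)); print(nm,((u-[x0,y0])*5).round(),((v-[160,60])*2+[400,0]).round())
E
```

```text
[476.83091196   5.70362752 130.44592442] [3.14154037e+00 6.31527938e-04 2.54347837e+00] [ 0.53311626 -0.29171359 -1.53736771]
gap [308. 308.] [502. 343.]
gap [355. 226.] [712. 343.]
gap [180. 250.] [607. 161.]
lug [351. 136.] [732. 402.]
lug [176. 158.] [607. 189.]
lug [304. 212.] [483. 403.]
bar [351.  51.] [609. 571.]
bar [194.  37.] [609. 301.]
```

View pics/s3.png

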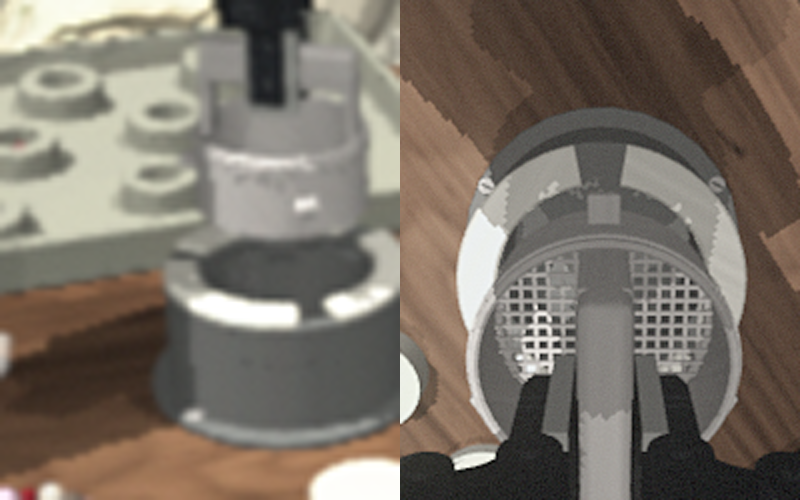

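The wrist view shows the lug at (604,209) with its gap at (602,165), and the scene view shows the lug at (306,204) above its gap at (312,303). The yaw is aligned, and a correction of about 0.6 mm towards -y is enough. Lowering gently into the bore.

arm_command(
  increments=[
    [[0,0,0,0,-0.06,-0.6,-1],[0,0,0,0,-0.06,-1.2,-1],[0,0,0,0,-0.06,-1.8,-1],[0,0,0,0,-0.06,-2.2,-1],[0,0,0,0,-0.06,-2.5,-1],[0,0,0,0,-0.06,-2.7,-1],[0,0,0,0,-0.06,-2.8,-1],[0,0,0,0,-0.06,-2.8,-1]],
  ],
)

```text
clock: 7.27
tcp_pos: [476.4, 5.9, 102.1]
tcp_rot: [-3.141, -0.0, 2.545]
wrist_force: [-0.1, 0.8, -1.6]
width: 11.0
grip_force: 59.5
```

arm_command(
  increments=[
    [[0,0,0,0,0,-0.1,-1],[0,0,0,0,0,-0.2,-1],[0,0,0,0,0,-0.3,-1],[0,0,0,0,0,-0.3,-1]],
  ],
)

```text
clock: 7.6
tcp_pos: [476.3, 5.9, 99.2]
tcp_rot: [-3.142, -0.0, 2.545]
wrist_force: [-0.4, 0.7, -1.1]
width: 10.7
grip_force: 59.5
```

arm_command(
  increments=[
    [[0,0,0,0,0,-0.1,-1],[0,0,0,0,0,-0.2,-1],[0,0,0,0,0,-0.35,-1],[0,0,0,0,0,-0.5,-1],[0,0,0,0,0,-0.6,-1],[0,0,0,0,0,-0.7,-1],[0,0,0,0,0,-0.8,-1],[0,0,0,0,0,-0.8,-1]],
  ],
)

```text
clock: 8.27
tcp_pos: [476.3, 5.9, 91.1]
tcp_rot: [-3.141, -0.0, 2.545]
wrist_force: [0.1, 0.1, -1.5]
width: 11.2
grip_force: 59.5
```

arm_command(
  increments=[
    [[0,0,0,0,0,-0.05,-1],[0,0,0,0,0,-0.1,-1],[0,0,0,0,0,-0.15,-1],[0,0,0,0,0,-0.2,-1]],
  ],
)

```text
clock: 8.6
tcp_pos: [476.5, 5.9, 89.3]
tcp_rot: [3.141, 0.0, 2.545]
wrist_force: [-0.5, -0.2, -1.4]
width: 10.9
grip_force: 59.5
```

arm_command(
  increments=[
    [[0,0,0,0,0,-0.05,-1],[0,0,0,0,0,-0.1,-1],[0,0,0,0,0,-0.15,-1],[0,0,0,0,0,-0.2,-1]],
  ],
)

```text
clock: 8.93
tcp_pos: [476.5, 5.9, 87.3]
tcp_rot: [3.142, 0.0, 2.545]
wrist_force: [-0.2, 0.6, -1.7]
width: 10.8
grip_force: 59.5
```

arm_command(
  increments=[
    [[0,0,0,0,0,-0.08,-1],[0,0,0,0,0,-0.16,-1],[0,0,0,0,0,-0.24,-1],[0,0,0,0,0,-0.32,-1],[0,0,0,0,0,-0.4,-1]],
  ],
)

```text
clock: 9.35
tcp_pos: [476.4, 5.9, 83.2]
tcp_rot: [3.142, -0.0, 2.545]
wrist_force: [0.6, -0.2, -0.6]
width: 11.0
grip_force: 59.5
```

arm_command(
  increments=[
    [[0,0,0,0,0,-0.08,-1],[0,0,0,0,0,-0.16,-1],[0,0,0,0,0,-0.24,-1],[0,0,0,0,0,-0.32,-1],[0,0,0,0,0,-0.4,-1]],
  ],
)

```text
clock: 9.77
tcp_pos: [476.4, 5.9, 79.2]
tcp_rot: [-3.142, -0.0, 2.545]
wrist_force: [-0.4, -0.6, -1.3]
width: 10.9
grip_force: 59.5
```

arm_command(
  increments=[
    [[0,0,0,0,0,-0.04,-1],[0,0,0,0,0,-0.08,-1],[0,0,0,0,0,-0.12,-1],[0,0,0,0,0,-0.16,-1],[0,0,0,0,0,-0.2,-1]],
  ],
)

```text
clock: 10.18
tcp_pos: [476.5, 5.9, 77.3]
tcp_rot: [3.142, 0.0, 2.545]
wrist_force: [-0.6, 0.5, -1.2]
width: 11.0
grip_force: 59.5
```

arm_command(
  increments=[
    [[0,0,0,0,0,-0.02,-1],[0,0,0,0,0,-0.04,-1],[0,0,0,0,0,-0.06,-1],[0,0,0,0,0,-0.08,-1],[0,0,0,0,0,-0.08,-1]],
  ],
)

```text
clock: 10.6
tcp_pos: [476.4, 5.9, 76.5]
tcp_rot: [-3.142, -0.0, 2.545]
wrist_force: [-0.2, 0.8, -1.8]
width: 11.2
grip_force: 59.5
```

arm_command(
  increments=[
    [[0,0,0,0,0,-0.02,-1],[0,0,0,0,0,-0.04,-1],[0,0,0,0,0,-0.04,-1]],
  ],
)

```text
clock: 10.85
tcp_pos: [476.5, 5.9, 76.2]
tcp_rot: [3.141, 0.0, 2.545]
wrist_force: [0.5, 0.1, -1.2]
width: 10.9
grip_force: 59.6
```

arm_command(
  increments=[
    [[0,0,0,0,0,-0.02,-1],[0,0,0,0,0,-0.04,-1],[0,0,0,0,0,-0.04,-1]],
  ],
)

```text
clock: 11.1
tcp_pos: [476.5, 5.8, 76.0]
tcp_rot: [3.141, -0.0, 2.545]
wrist_force: [-1.8, -0.9, 2.2]
width: 11.0
grip_force: 60.1
```

arm_command(
  increments=[
    [[0,0,0,0,0,-0.02,-1],[0,0,0,0,0,-0.04,-1],[0,0,0,0,0,-0.04,-1]],
  ],
)

```text
clock: 11.35
tcp_pos: [476.5, 5.8, 75.9]
tcp_rot: [3.141, -0.0, 2.545]
wrist_force: [-2.9, -0.3, 6.2]
width: 11.0
grip_force: 60.6
```

arm_command(
  increments=[
    [[0,0,0,0,0,-0.02,-1],[0,0,0,0,0,-0.03,-1],[0,0,0,0,0,-0.03,-1]],
  ],
)

```text
clock: 11.6
tcp_pos: [476.5, 5.8, 75.9]
tcp_rot: [3.141, -0.0, 2.545]
wrist_force: [-3.0, -0.3, 8.5]
width: 11.4
grip_force: 60.8
```

Contact with the ledge came at TCP z of about 76. I'll ease the press and twist clockwise.

arm_command(
  increments=[
    [[0,0,0,0,0,0.04,-1],[0,0,-0.03,0,0,0.04,-1],[0,0,-0.06,0,0,0.04,-1],[0,0,-0.09,0,0,0.04,-1],[0,0,-0.12,0,0,0.04,-1]],
  ],
)

```text
clock: 12.02
tcp_pos: [477.3, 6.1, 75.9]
tcp_rot: [3.14, 0.001, 2.424]
wrist_force: [-0.7, -0.2, 3.4]
width: 10.6
grip_force: 60.2
```

arm_command(
  increments=[
    [[0,0,-0.03,0,0,0,-1],[0,0,-0.06,0,0,0,-1],[0,0,-0.09,0,0,0,-1],[0,0,-0.12,0,0,0,-1],[0,0,-0.15,0,0,0,-1]],
  ],
)

```text
clock: 12.43
tcp_pos: [477.4, 6.2, 75.9]
tcp_rot: [3.14, 0.001, 2.274]
wrist_force: [-1.5, 0.1, 3.7]
width: 11.3
grip_force: 60.2
```

```bash
python3 -c "
from station import arm
o=arm.observe();print(o['tcp_pos'],o['tcp_rot'],o['wrist_force'],o['torque'],o['joints'])"
```

```text
[477.35033433   6.17836914  75.91414295] [3.13993711e+00 9.40658479e-04 2.27391930e+00] [-1.49531316  0.09338717  3.67262767] [0.1072895  0.08135609 0.05037289] [-0.62360529  0.37993876  0.71995636  1.94013318 -0.31022634  0.93145604
  0.95153705]
```

arm_command(
  increments=[
    [[0,0,-0.03,0,0,0,-1],[0,0,-0.06,0,0,0,-1],[0,0,-0.09,0,0,0,-1],[0,0,-0.12,0,0,0,-1],[0,0,-0.15,0,0,0,-1]],
  ],
)

```text
clock: 12.85
tcp_pos: [477.4, 6.2, 75.9]
tcp_rot: [3.14, 0.001, 2.124]
wrist_force: [-0.8, 1.2, 3.5]
width: 10.9
grip_force: 60.2
```

arm_command(
  increments=[
    [[0,0,-0.02,0,0,0,-1],[0,0,-0.04,0,0,0,-1],[0,0,-0.05,0,0,0,-1]],
  ],
)

```text
clock: 13.1
tcp_pos: [477.4, 6.1, 75.9]
tcp_rot: [3.14, 0.001, 2.074]
wrist_force: [-0.4, -0.3, 4.7]
width: 10.6
grip_force: 60.3
```

arm_command(
  increments=[
    [[0,0,-0.02,0,0,0,-1],[0,0,-0.04,0,0,0,-1],[0,0,-0.05,0,0,0,-1]],
  ],
)

```text
clock: 13.35
tcp_pos: [477.3, 5.9, 75.9]
tcp_rot: [3.14, 0.001, 2.024]
wrist_force: [-0.1, 0.3, 5.1]
width: 11.4
grip_force: 60.5
```

arm_command(
  increments=[
    [[0,0,-0.02,0,0,0,-1],[0,0,-0.04,0,0,0,-1],[0,0,-0.04,0,0,0,-1]],
  ],
)

```text
clock: 13.6
tcp_pos: [477.3, 5.8, 75.9]
tcp_rot: [3.14, 0.001, 1.984]
wrist_force: [-0.1, 0.8, 5.8]
width: 10.7
grip_force: 60.5
```

arm_command(
  increments=[
    [[0,0,-0.02,0,0,0,-1],[0,0,-0.04,0,0,0,-1],[0,0,-0.04,0,0,0,-1]],
  ],
)

```text
clock: 13.85
tcp_pos: [477.3, 5.8, 75.9]
tcp_rot: [3.14, 0.001, 1.943]
wrist_force: [-0.5, 0.8, 5.8]
width: 11.5
grip_force: 60.5
```

arm_command(
  increments=[
    [[0,0,-0.02,0,0,0,-1],[0,0,-0.04,0,0,0,-1],[0,0,-0.04,0,0,0,-1]],
  ],
)

```text
clock: 14.1
tcp_pos: [477.3, 5.7, 75.9]
tcp_rot: [3.14, 0.001, 1.903]
wrist_force: [-0.4, -0.2, 5.7]
width: 10.8
grip_force: 60.5
```

arm_command(
  increments=[
    [[0,0,-0.02,0,0,0,-1],[0,0,-0.04,0,0,0,-1],[0,0,-0.04,0,0,0,-1]],
  ],
)

```text
clock: 14.35
tcp_pos: [477.3, 5.7, 75.9]
tcp_rot: [3.14, 0.001, 1.863]
wrist_force: [-0.2, 0.6, 5.6]
width: 11.1
grip_force: 60.5
```

arm_command(
  increments=[
    [[0,0,-0.02,0,0,0,-1],[0,0,-0.04,0,0,0,-1],[0,0,-0.04,0,0,0,-1]],
  ],
)

```text
clock: 14.6
tcp_pos: [477.3, 5.7, 75.9]
tcp_rot: [3.14, 0.001, 1.823]
wrist_force: [-0.8, -0.6, 5.2]
width: 10.9
grip_force: 60.5
```

arm_command(
  increments=[
    [[0,0,-0.02,0,0,0,-1],[0,0,-0.04,0,0,0,-1],[0,0,-0.04,0,0,0,-1]],
  ],
)

```text
clock: 14.85
tcp_pos: [477.2, 5.7, 75.9]
tcp_rot: [3.14, 0.001, 1.783]
wrist_force: [-0.8, 0.0, 5.6]
width: 10.7
grip_force: 60.5
```

arm_command(
  increments=[
    [[0,0,-0.02,0,0,0,-1],[0,0,-0.04,0,0,0,-1],[0,0,-0.04,0,0,0,-1]],
  ],
)

```text
clock: 15.1
tcp_pos: [477.3, 5.6, 75.9]
tcp_rot: [3.14, 0.001, 1.743]
wrist_force: [-0.2, 0.2, 5.5]
width: 11.3
grip_force: 60.5
```

arm_command(
  increments=[
    [[0,0,-0.02,0,0,0,-1],[0,0,-0.04,0,0,0,-1],[0,0,-0.04,0,0,0,-1]],
  ],
)

```text
clock: 15.35
tcp_pos: [477.3, 5.6, 75.9]
tcp_rot: [3.14, 0.001, 1.703]
wrist_force: [-0.5, -0.1, 5.9]
width: 10.8
grip_force: 60.5
```

arm_command(
  increments=[
    [[0,0,-0.02,0,0,0,-1],[0,0,-0.04,0,0,0,-1],[0,0,-0.04,0,0,0,-1]],
  ],
)

```text
clock: 15.6
tcp_pos: [477.3, 5.6, 75.9]
tcp_rot: [3.14, 0.001, 1.663]
wrist_force: [-0.1, 0.0, 4.6]
width: 10.9
grip_force: 60.5
```

arm_command(
  increments=[
    [[0,0,-0.02,0,0,0,-1],[0,0,-0.04,0,0,0,-1],[0,0,-0.04,0,0,0,-1]],
  ],
)

```text
clock: 15.85
tcp_pos: [477.3, 5.6, 75.9]
tcp_rot: [3.14, 0.0, 1.623]
wrist_force: [0.0, 0.0, 6.3]
width: 11.1
grip_force: 60.5
```

arm_command(
  increments=[
    [[0,0,-0.02,0,0,0,-1],[0,0,-0.04,0,0,0,-1],[0,0,-0.04,0,0,0,-1]],
  ],
)

```text
clock: 16.1
tcp_pos: [477.3, 5.6, 75.9]
tcp_rot: [3.14, 0.0, 1.583]
wrist_force: [-0.8, 0.0, 5.4]
width: 11.0
grip_force: 60.5
```

arm_command(
  increments=[
    [[0,0,-0.02,0,0,0,-1],[0,0,-0.04,0,0,0,-1],[0,0,-0.04,0,0,0,-1]],
  ],
)

```text
clock: 16.35
tcp_pos: [477.2, 5.6, 75.9]
tcp_rot: [3.14, 0.0, 1.544]
wrist_force: [0.6, 0.0, 5.1]
width: 11.3
grip_force: 60.5
```

arm_command(
  increments=[
    [[0,0,-0.02,0,0,0,-1],[0,0,-0.04,0,0,0,-1],[0,0,-0.04,0,0,0,-1]],
  ],
)

```text
clock: 16.6
tcp_pos: [477.3, 5.6, 75.9]
tcp_rot: [3.14, 0.0, 1.503]
wrist_force: [-1.0, 0.6, 5.4]
width: 10.8
grip_force: 60.5
```

arm_command(
  increments=[
    [[0,0,-0.02,0,0,0,-1],[0,0,-0.04,0,0,0,-1],[0,0,-0.04,0,0,0,-1]],
  ],
)

```text
clock: 16.85
tcp_pos: [477.2, 5.6, 75.8]
tcp_rot: [3.14, 0.0, 1.463]
wrist_force: [0.2, -0.4, 5.5]
width: 11.3
grip_force: 60.5
```

arm_command(
  increments=[
    [[0,0,-0.02,0,0,0,-1],[0,0,-0.04,0,0,0,-1],[0,0,-0.04,0,0,0,-1]],
  ],
)

```text
clock: 17.1
tcp_pos: [477.0, 5.7, 75.6]
tcp_rot: [3.14, 0.0, 1.423]
wrist_force: [0.2, -0.2, 4.3]
width: 11.0
grip_force: 60.4
```

arm_command(
  increments=[
    [[0,0,-0.02,0,0,0,-1],[0,0,-0.04,0,0,0,-1],[0,0,-0.04,0,0,0,-1]],
  ],
)

```text
clock: 17.35
tcp_pos: [476.3, 5.9, 75.1]
tcp_rot: [-3.141, 0.0, 1.383]
wrist_force: [1.8, 0.1, 2.3]
width: 11.0
grip_force: 59.9
```

The sieve is starting to sink. I'll turn a little more with a slight press.

arm_command(
  increments=[
    [[0,0,-0.015,0,0,-0.01,-1],[0,0,-0.03,0,0,-0.03,-1],[0,0,-0.03,0,0,-0.05,-1]],
  ],
)

```text
clock: 17.6
tcp_pos: [475.8, 5.7, 74.3]
tcp_rot: [-3.141, 0.001, 1.354]
wrist_force: [1.2, -0.8, -0.8]
width: 10.7
grip_force: 59.5
```

Now it follows freely with almost no load, so I'll lower it.

arm_command(
  increments=[
    [[0,0,-0.01,0,0,-0.04,-1],[0,0,-0.01,0,0,-0.08,-1],[0,0,-0.01,0,0,-0.12,-1],[0,0,-0.01,0,0,-0.12,-1]],
  ],
)

```text
clock: 17.93
tcp_pos: [476.0, 6.0, 73.3]
tcp_rot: [-3.141, 0.0, 1.345]
wrist_force: [-0.7, -0.5, -1.0]
width: 10.9
grip_force: 59.4
```

arm_command(
  increments=[
    [[0,0,0,0,0,-0.03,-1],[0,0,0,0,0,-0.06,-1],[0,0,0,0,0,-0.09,-1],[0,0,0,0,0,-0.09,-1]],
  ],
)

```text
clock: 18.27
tcp_pos: [476.2, 6.0, 72.7]
tcp_rot: [-3.141, -0.0, 1.345]
wrist_force: [0.7, 0.2, -1.6]
width: 11.0
grip_force: 59.5
```

arm_command(
  increments=[
    [[0,0,0,0,0,-0.03,-1],[0,0,0,0,0,-0.06,-1],[0,0,0,0,0,-0.09,-1],[0,0,0,0,0,-0.12,-1],[0,0,0,0,0,-0.12,-1]],
  ],
)

```text
clock: 18.68
tcp_pos: [476.3, 6.0, 71.5]
tcp_rot: [-3.141, 0.0, 1.345]
wrist_force: [-0.2, 0.1, -1.8]
width: 10.9
grip_force: 59.5
```

arm_command(
  increments=[
    [[0,0,0,0,0,-0.03,-1],[0,0,0,0,0,-0.06,-1],[0,0,0,0,0,-0.08,-1],[0,0,0,0,0,-0.08,-1]],
  ],
)

```text
clock: 19.02
tcp_pos: [476.4, 5.9, 70.7]
tcp_rot: [-3.141, 0.0, 1.345]
wrist_force: [-0.5, -0.3, -1.5]
width: 10.9
grip_force: 59.4
```

arm_command(
  increments=[
    [[0,0,0,0,0,-0.03,-1],[0,0,0,0,0,-0.06,-1],[0,0,0,0,0,-0.06,-1]],
  ],
)

```text
clock: 19.27
tcp_pos: [476.4, 5.9, 70.2]
tcp_rot: [3.142, 0.0, 1.345]
wrist_force: [-0.8, -0.1, -1.9]
width: 10.6
grip_force: 59.5
```

arm_command(
  increments=[
    [[0,0,0,0,0,-0.02,-1],[0,0,0,0,0,-0.04,-1],[0,0,0,0,0,-0.04,-1]],
  ],
)

```text
clock: 19.52
tcp_pos: [476.5, 5.9, 70.0]
tcp_rot: [-3.142, -0.0, 1.345]
wrist_force: [-0.9, 0.9, 2.0]
width: 10.9
grip_force: 60.0
```

The sieve is on the notch floor, 6 mm below the ledge. Releasing and retreating straight up.

arm_command(
  increments=[
    [[0,0,0,0,0,0,-0.6],[0,0,0,0,0,0,-0.3],[0,0,0,0,0,0,0],[0,0,0,0,0,0,0],[0,0,0,0,0,0,0],[0,0,0,0,0,0,0],[0,0,0,0,0,0,0]],
  ],
)

```text
clock: 20.1
tcp_pos: [476.5, 5.9, 69.8]
tcp_rot: [3.142, 0.0, 1.345]
wrist_force: [-0.2, -0.4, -0.1]
width: 42.4
grip_force: 0.0
```

arm_command(
  increments=[
    [[0,0,0,0,0,0.5,0],[0,0,0,0,0,1.5,0],[0,0,0,0,0,3,0],[0,0,0,0,0,5,0],[0,0,0,0,0,8,0],[0,0,0,0,0,11,0],[0,0,0,0,0,13,0],[0,0,0,0,0,14,0],[0,0,0,0,0,14,0],[0,0,0,0,0,14,0]],
  ],
)

```text
clock: 20.93
tcp_pos: [476.3, 6.1, 209.7]
tcp_rot: [-3.142, -0.001, 1.345]
wrist_force: [-0.1, 0.2, -0.0]
width: 42.7
grip_force: 0.0
```

```bash
python3 - <<'E'
from station import arm
import cv2,numpy as np
c=arm.read_camera("scene"); w=arm.read_camera("wrist")
a=cv2.resize(c["frame"][110:210,140:220,::-1],(400,500),interpolation=cv2.INTER_CUBIC)
b=cv2.resize(w["frame"][60:310,160:360,::-1],(400,500),interpolation=cv2.INTER_CUBIC)
cv2.imwrite("pics/s4.png",np.hstack([a,b]))
E
```

```text
(no output)
```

View pics/s4.png

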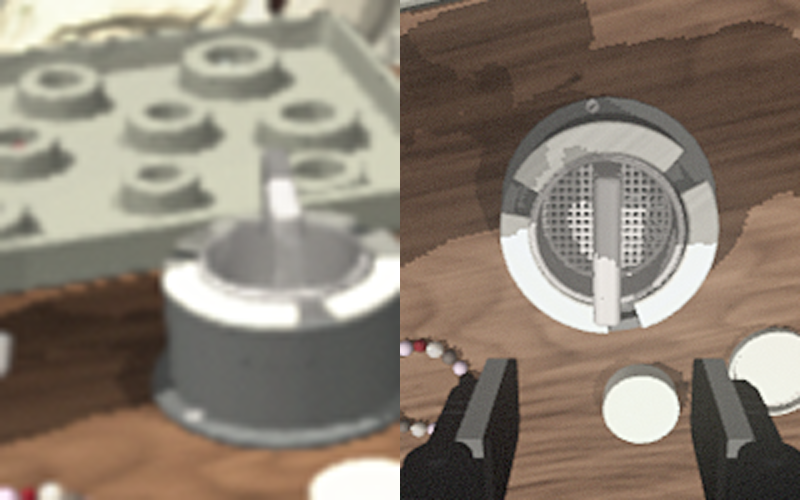

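The sieve sits level in the pot: the skirt top is just above the rim at about (285,255) in the scene crop, and the handle is upright. The gripper is clear, so I'm handing in.

```bash
python3 -c "
from station import arm
print(arm.sign_off())"
```

```text
the job is handed in; nothing more can be done
None
```

The sieve is hung, twisted clockwise about 69° into the notches, let go and handed in; it dropped 6 mm below the ledge and looks level, wrist-force readings between moves stayed under 10 N, and the sign-off gave no verdict.

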